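# Clamp a stone slab in the microscopy bench's specimen vise

### The job

Stand the sawn stone slab on its long narrow side on the bed of the specimen vise, between the two jaws and centred along them, and let go of it. Then crank the handle clockwise so the sliding jaw closes on the slab and presses it firmly against the fixed jaw. Leave the slab clamped there, sitting flat on the bed, and do not disturb the jar, the dish or the round core.

Things in the scene. Friction and masses are not known exactly. Their poses are not given: they have to be found in the camera images.
- slab: The workpiece: a sawn tan sandstone slab, a plain rectangular block 110 mm long (its x), 36 mm thick (its y), 64 mm tall (its z), about 0.6 kg. It starts standing on the bench on a long narrow (110 x 36) side, which is also how it is to stand in the vise. Origin at the centre of its underside.
- vise: Fixed white specimen vise. Base 120 (its x) by 250 mm (y = +45 to -205); its top, the flat bed, is 25 mm above the bench. Origin on the bench below the middle of the fixed jaw's face; x runs along the jaws, y is the slide direction; sliding jaw and crank lie on the -y side. The slab's length goes along x. A gearbox 60 x 54 mm, 68 mm high, around y = -150 mm carries the crank.
- fixed_jaw: Fixed steel jaw, 100 mm wide (x), 26 mm thick, 26 mm high above the bed (its top 51 mm above the bench). Origin at bed height at the middle of its clamping face; it occupies y = 0 to +26 mm of the vise frame. Axes as the vise's.
- jaw: Sliding steel jaw, same size. Origin at bed height at the middle of its clamping face (the face looks to the vise's +y; the jaw lies behind it on the -y side). The opening between the jaws is the y distance from this origin to the fixed jaw's, 56 to 70 mm at the start.
- crank (a joint): Crank angle in rad, 0 to 3.5 at the start, limits 0 and 11, grows clockwise seen from above. Each rad closes the jaw 4 mm (25 mm a turn). At 0 the arm points along the vise's +x and the jaws are 70 mm open. It turns with a drag of about 4 to 6 N at the handle and stays where it is left; once the slab touches both jaws, 0.15 to 0.3 rad more makes it firm.
- crank_axis (a point): Point on the crank's vertical axis, at the height of the middle of the handle (117 mm above the bench, at x = 0, y = -150 mm in the vise frame).
- crank_handle (a point): Middle of the upright black round handle at the end of the crank arm: 28 mm in diameter, 50 mm tall (89 to 139 mm above the bench), turning freely on its own pin, 55 mm from the crank axis. The steel crank arm is right below it.
- core: Bystander: upright round stub of drill core in the same stone, 48 mm in diameter, 70 mm tall. Origin at the centre of its underside.
- jar: Bystander: small amber glass jar with a white cap, 60 mm in diameter, 85 mm tall. Origin at the centre of its underside.
- dish: Bystander: shallow white round dish, 90 mm in diameter, 16 mm high. Origin at the centre of its underside.
Mind the look-alikes: they are no part of the job. Leave any blue or turquoise look-alike of the slab alone.

How it is judged:
On the way:
1. the slab stands on the vise's bed between the open jaws, let go (z of slab in the frame of fixed_jaw between -0.004 and 0.005 m and y of slab in the frame of fixed_jaw below -0.012 m and y of slab in the frame of jaw above 0.012 m and x of slab in the frame of fixed_jaw between -0.03 and 0.03 m and angle between slab's own z axis and vertical below 0.1 rad and contact force between the fingers and slab below 0.2 N), for 0.2 s.
At the end, for the whole second after the job is handed in: The slab is at rest in the vise, squeezed between the sliding and the fixed jaw with more than 10 N on each, flat on the bed (underside within 4 mm of it, upright within 0.06 rad), its length along the jaws (within 0.06 rad) and centred along them within 20 mm (contact force between each of jaw, fixed_jaw and slab above 10 N and z of slab in the frame of fixed_jaw below 0.004 m and x of slab in the frame of fixed_jaw between -0.02 and 0.02 m and angle between slab's own z axis and vertical below 0.06 rad and angle between the x axis of slab and the x axis of fixed_jaw, either way round below 0.06 rad and linear speed of slab below 0.01 m/s); the robot touches nothing.
It fails at once if the jar is pushed (more than 25 mm) or knocked over (distance of jar from where it was at the start of the episode above 0.025 m or angle between jar's own z axis and vertical above 0.5 rad).
It fails at once if the dish is pushed (more than 25 mm) or tipped over (distance of dish from where it was at the start of the episode above 0.025 m or angle between dish's own z axis and vertical above 0.5 rad).
It fails at once if the round core is pushed (more than 25 mm) or knocked over (distance of core from where it was at the start of the episode above 0.025 m or angle between core's own z axis and vertical above 0.5 rad).
It also fails if it takes over 59 s, if anything falls off the work surface, if the arm or the gripper's body presses on something with over 40 N, if the wrist force passes 120 N, or if a joint passes its speed limit or range.

### The arm

A 6-joint arm with a two-finger parallel gripper is mounted at the origin on the work surface. World frame = base frame: x ahead of the robot, y to its left, z up, the work surface at z = 0. Lengths are in m, angles in rad, forces in N, time in s.
With the tool pointing down it reaches from about 0.25 to 0.8 m from the base axis. Payload 3.9 kg.
Tool frame: the origin (TCP) lies on the centre line of the jaws, within the pads' length; the fingertips stand 25 mm ahead of it and the grasp point (between the pads) lies 6 mm ahead of it; z points along the fingers, y is the direction in which the jaws open and shut (so a half turn about z gives the same grasp; the last joint's range is limited). The gripper opens to 85 mm and grips with 20 to 120 N. Pads are 22 mm wide; open, the fingers measure 114 mm over their backs; the gripper's body (76 mm by 85 mm) begins 54 mm behind the grasp point. The pads swing forward as they close: fully open they stand 13 mm farther back than shut.
Start: joints at [1.175, 0.26, -0.138, 1.173, 0, 1.571], TCP at [0.202, 0.484, 0.219] pointing down, gripper open.
Joint ranges: [-2.78, 2.78], [-0.83, 1.72], [-1.28, 1.37], [-1.9, 2.12], [-1.57, 1.48], [-3.14, 3.14]. Speed limits (rad/s): [2.57, 2.57, 3.14, 3.14, 3.14, 3.14].

### API

Orientations are given as a rotation vector (axis times angle).
In Python, from rig import bot gives the robot as it stands.
- The arm moves only by the tool jog_arm, never from a script. Its argument "rows" is a list of rows, each an object of numbers: "x", "y", "z": the shift along the tool's x, y, z as a fraction of full scale; "rx", "ry", "rz": the turn, a rotation vector about the tool's x, y, z as a fraction of full scale. In form: [{"x": .., "y": .., "z": .., "rx": .., "ry": .., "rz": ..}, ...]. A call has 1 to 12 rows; each row shifts and turns the pose as measured when the row begins, along the tool's axes as they then stand; what a row does not reach is not made up. Full scale, the value 1, is 3 cm for a shift and 0.1 rad for a turn. A row lasts 1/10 s, in which the tool goes at most 50 mm and 8.59 degrees, less where a joint would pass 70% of its speed; a pose out of reach is approached as far as the arm can. A call with a number of a shift or a turn outside -1 to 1 is refused whole. A call with a gripper value outside its range is refused whole. "hand" is the finger opening in mm, from 0 to 85.4, set as the call begins (left out, the last holds). The fingers move at their own pace and stop on an object; the grip force is fixed at half the most. Time passes only in rows, so rows that do not move let the fingers close. It gives the time, the measured TCP pose, the force and the opening at its end, in the units of the state.
- bot.get_state(): the state, without advancing time (a new reading comes with each control period).
- bot.get_image(name): name is "side" or "top" or "wrist"; returns a dict with "color" (480x640x3 uint8, red, green, blue), "camera_matrix" (3x3 intrinsics, pixels), "pose" (4x4, takes a point from camera to world coordinates). Camera axes: x right, y down, z forward; pixel columns grow to the right and rows downward; lengths in m; the calibration is good to about 2 mm. A picture is of the moment at which its call begins. There is no depth.
- bot.sign_off(): hands the job in, once; it reports no verdict.
The state is a dict: "time_s": time; "joint_pos": joint angles; "joint_vel": joint speeds; "tau": joint torques, N m; "eef_pos": TCP position; "tool_rot": TCP orientation; "contact_force": force on the tool from outside, world axes, zero at the start; "torque": the same for the moment, N m; "width": finger opening in m.
Only numpy, scipy, OpenCV 4.12 (cv2) and the standard library are available. Lean on these libraries where they do the work, as an engineer would, in place of code of your own. Each camera call takes 0.05 s, during which the arm holds its last target. There are 200 camera calls.

## Working session

There is one attempt and no reset: what is moved stays moved. The work goes in short steps, Python scripts to look and compute and a tool call to move; the robot and the scene stay as the last step left them, time stands still between calls to the robot, and variables do not carry over. Pictures are saved under pics/ and viewed, about 8 in all and at most 12, crops included, and the job is handed in when it is done.

Besides the shell and the picture viewer there is one more tool, called after "Call:" by a JSON object that holds its "name" and its "arguments", one argument or row to a line. jog_arm: Moves the arm, as the interface text tells. Shift numbers are shares of 3 cm and turn numbers shares of 0.1 rad, none past 1 either way. Its arguments: {"type":"object","properties":{"rows":{"type":"array","items":{"type":"object","properties":{"x":{"type":"number"},"y":{"type":"number"},"z":{"type":"number"},"rx":{"type":"number"},"ry":{"type":"number"},"rz":{"type":"number"}}}},"hand":{"type":"number"}},"required":["rows"]}

```bash
mkdir -p pics; ls; python3 - <<'E'
from rig import bot
import cv2,pickle
s=bot.get_state();print({k:s[k] for k in('time_s','eef_pos','tool_rot','contact_force','width')})
d={n:bot.get_image(n) for n in('top','side')}
pickle.dump(d,open('d0.pkl','wb'))
for n in d:
  cv2.imwrite(f'pics/{n}0.png',d[n]['color'][:,:,::-1]);print(n,d[n]['camera_matrix'].tolist(),d[n]['pose'].round(3).tolist())
E
```

```text
pics
{'time_s': 0.0, 'eef_pos': array([0.20213233, 0.48374697, 0.21766031]), 'tool_rot': array([-6.17615568e-01, -3.07988598e+00,  3.04882545e-03]), 'contact_force': array([-0.54277816,  0.18168291, -0.01524336]), 'width': 0.08536431170444511}
top [[470.3653962655741, 0.0, 312.7097929756182], [0.0, 470.3653962655741, 236.58936298145196], [0.0, 0.0, 1.0]] [[-0.016, -0.998, 0.062, 0.511], [-0.999, 0.018, 0.04, 0.131], [-0.041, -0.061, -0.997, 0.926], [0.0, 0.0, 0.0, 1.0]]
side [[448.27389398816223, 0.0, 309.6729405550678], [0.0, 448.27389398816223, 242.59017599935422], [0.0, 0.0, 1.0]] [[-0.967, -0.145, 0.21, 0.399], [-0.255, 0.51, -0.821, 0.784], [0.012, -0.848, -0.53, 0.521], [0.0, 0.0, 0.0, 1.0]]
```

View pics/top0.png

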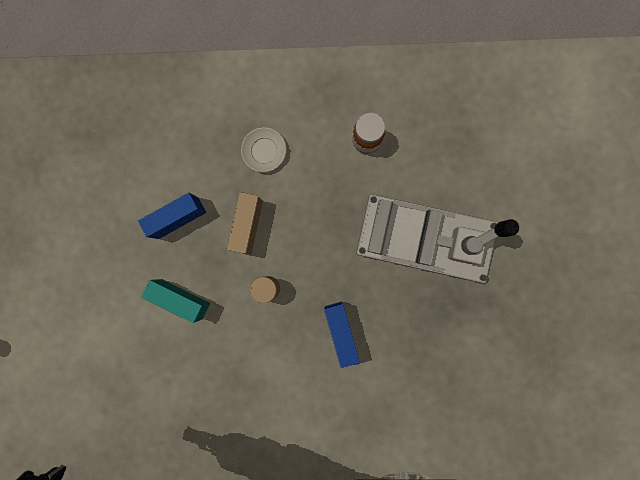

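View pics/side0.png

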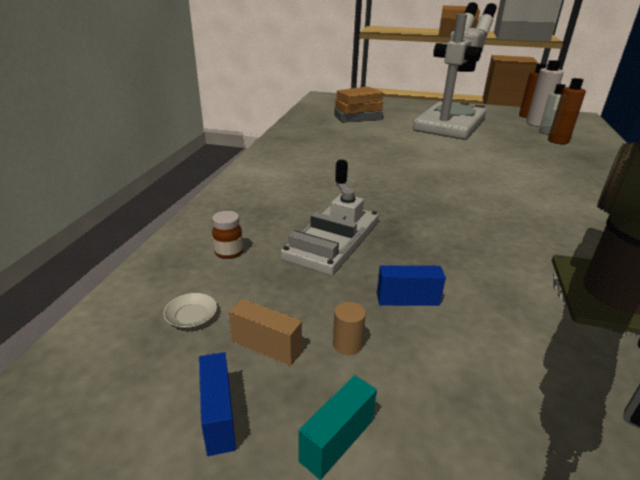

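The side view (480 rows) confirms these candidates in the top view. The tan block is at (245,223), the blue ones at (172,215) and (342,335), and the teal one at (175,300). Only the tan rectangular block fits the slab, since the tan round one at (265,289) is the core. The vise is around (430,238), with its handle at (507,228), and the fixed jaw is on the left at about (380,225). Next I'll measure and enlarge.

```bash
cat > h.py <<'E'
import numpy as np,cv2
def ray(im,uv,z):
    """pixel -> world point on plane z"""
    K=im['camera_matrix'];T=im['pose']
    d=T[:3,:3]@np.linalg.inv(K)@np.array([uv[0],uv[1],1.]);o=T[:3,3]
    return o+d*(z-o[2])/d[2]
def proj(im,P):
    T=np.linalg.inv(im['pose']);p=im['camera_matrix']@(T[:3,:3]@np.asarray(P,float)+T[:3,3]);return p[:2]/p[2]
E
python3 - <<'E'
import pickle,cv2,numpy as np
from h import *
d=pickle.load(open('d0.pkl','rb'));im=d['top'];c=im['color']
hsv=cv2.cvtColor(c,cv2.COLOR_RGB2HSV)
# tan: print stats
for uv in[(245,215),(256,225),(265,289),(430,238)]:print(uv,c[uv[1],uv[0]],hsv[uv[1],uv[0]])
m=((hsv[...,0]<18)&(hsv[...,1]>85)&(hsv[...,2]>140)).astype('uint8')
n,l,st,ce=cv2.connectedComponentsWithStats(m)
for i in range(1,n):
  if st[i,4]>150:
    k,_=cv2.findContours((l==i).astype('uint8'),0,1)
    r=cv2.minAreaRect(k[0]);b=cv2.boxPoints(r)
    P=np.array([ray(im,p,.064)[:2] for p in b]);print(st[i],b.round(1).tolist(),P.round(4).tolist(),'ctr',P.mean(0).round(4),'sides',np.linalg.norm(P[1]-P[0]),np.linalg.norm(P[2]-P[1]))
a=cv2.resize(c[185:295,220:530],None,fx=2.58,fy=2.58,interpolation=cv2.INTER_CUBIC)
s=cv2.resize(d['side']['color'][140:370,200:400],None,fx=1.3,fy=1.3)
out=np.zeros((a.shape[0]+s.shape[0],a.shape[1],3),'uint8');out[:a.shape[0]]=a;out[a.shape[0]:,:s.shape[1]]=s
print(out.shape);cv2.imwrite('pics/crop.png',out[:,:,::-1])
E
```

```text
(245, 215) [146 123  93] [ 17  93 146]
(256, 225) [53 40 28] [ 14 120  53]
(265, 289) [144 118  90] [ 16  96 144]
(430, 238) [126 122 113] [ 21  26 126]
[ 227  193   31   60 1025] [[226.6999969482422, 248.6999969482422], [239.3000030517578, 192.0], [257.20001220703125, 195.89999389648438], [244.60000610351562, 252.6999969482422]] [[0.5454, 0.3243], [0.6506, 0.3002], [0.6424, 0.2668], [0.5375, 0.2911]] ctr [0.594  0.2956] sides 0.10794408849086612 0.03439670141794127
[251 277  24  26 472] [[251.0, 302.0], [251.0, 277.0], [274.0, 277.0], [274.0, 302.0]] [[0.447, 0.28], [0.4926, 0.2796], [0.492, 0.2372], [0.4465, 0.2376]] ctr [0.4695 0.2586] sides 0.045642185992243824 0.04244713087043637
(583, 800, 3)
```

View pics/crop.png

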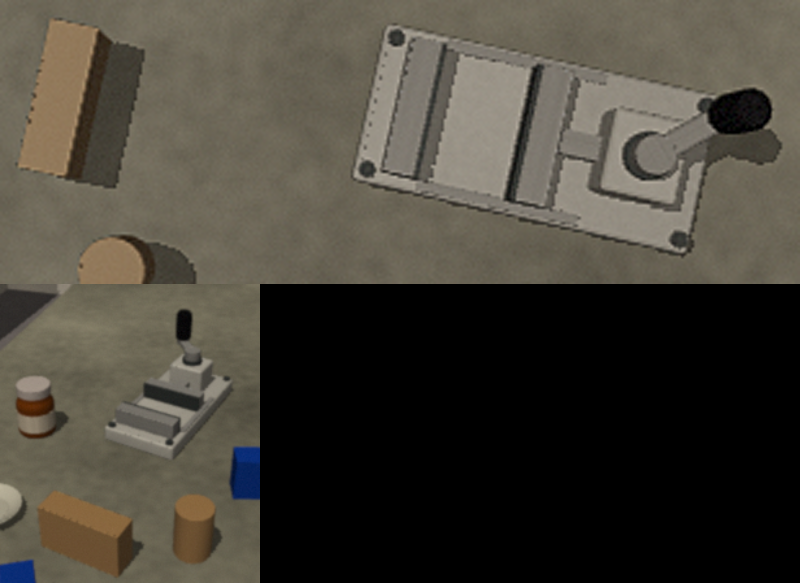

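The crop confirms the tan rectangular slab. The vise's bed corners in crop pixels are (390,24), (715,95), (688,254) and (353,180). The fixed jaw is the left bar and the sliding jaw the middle one. The crank arm points right and slightly up.

```bash
python3 - <<'E'
import pickle,cv2,numpy as np
from h import *
d=pickle.load(open('d0.pkl','rb'));im=d['top'];c=im['color']
f=lambda p:(np.array(p)+.5)/2.58+np.array([220,185])-.5
cr=[(390,24),(716,95),(688,254),(353,180)]
L=np.array([(60,45),(60,-205),(-60,-205),(-60,45)])/1e3
W=np.array([ray(im,f(p),.025)[:2] for p in cr])
print(W.round(4).tolist(),[np.linalg.norm(W[i]-W[i-1]).round(4) for i in range(4)])
lc,wc=L.mean(0),W.mean(0);H=(L-lc).T@(W-wc);yaw=np.arctan2(H[0,1]-H[1,0],H[0,0]+H[1,1])
R=np.array([[np.cos(yaw),-np.sin(yaw)],[np.sin(yaw),np.cos(yaw)]]);o=wc-R@lc
print('vise o',o.round(4),'yaw',yaw,'resid mm',((W-(L@R.T+o))*1e3).round(1).tolist())
v=lambda P:R.T@(P[:2]-o)
for n,p,z in[('fj',(446,42),.051),('fj',(413,178),.051),('j',(541,66),.051),('j',(514,202),.051),('jback',(578,78),.051),('jback',(552,208),.051),('handtop',(757,108),.139)]:print(n,(v(ray(im,f(p),z))*1e3).round(1))
hsv=cv2.cvtColor(c,cv2.COLOR_RGB2HSV);m=(c.max(2)<22).astype('uint8');m[:, :480]=0;m[:200]=0;m[260:]=0
ys,xs=np.nonzero(m);print('black',xs.min(),xs.max(),ys.min(),ys.max(),len(xs),'centroid@.117',(v(ray(im,(xs.mean(),ys.mean()),.117))*1e3).round(1))
print('axis',o+R@[0,-.15],'slabcentre target',o+R@[0,-.032])
E
```

```text
[[0.6473, 0.0534], [0.5896, -0.1836], [0.4737, -0.159], [0.5317, 0.0834]] [np.float64(0.1195), np.float64(0.244), np.float64(0.1185), np.float64(0.2492)]
vise o [0.5793 0.0263] yaw -0.23584924281541528 resid mm [[-0.8, -2.7], [-0.1, 3.4], [0.7, 0.0], [0.2, -0.7]]
fj [51.3  1.4]
fj [-49.8   3.9]
j [ 48.7 -68.5]
j [-50.9 -69.7]
jback [ 45.9 -95.9]
jback [-49.2 -96.8]
handtop [  37.6 -192.3]
black 495 518 220 236 272 centroid@.117 [  35.9 -188.7]
axis [ 0.54423568 -0.11952374] slabcentre target [ 0.5718086  -0.00479043]
```

Call:
{"name": "jog_arm", "arguments": {
  "hand": 85,
  "rows": [
    {"rz": -0.85},
    {"rz": -0.85},
    {"x": -1, "y": -0.22},
    {"x": -1, "y": -0.22},
    {"x": -1, "y": -0.22},
    {"x": -1, "y": -0.22},
    {"x": -1, "y": -0.22},
    {"x": -1, "y": -0.22},
    {"x": -1, "y": -0.22},
    {"x": -1, "y": -0.22},
    {"x": -1, "y": -0.22},
    {"x": -1, "y": -0.22}
  ]
}}

```text
schema error: expected keys x, y, z, rx, ry, rz
```

```bash
cat >> h.py <<'E'
from scipy.spatial.transform import Rotation as Ro
from rig import bot
def todo(P,yaw):
    """remaining move to TCP position P, tool y at yaw+90deg, tool down; in jog units"""
    s=bot.get_state();R=Ro.from_rotvec(s['tool_rot']);c,n=np.cos(yaw),np.sin(yaw)
    G=Ro.from_matrix(np.array([[-c,-n,0],[-n,c,0],[0,0,-1.]]))
    e=R.inv().apply(np.array(P)-s['eef_pos']);r=(R.inv()*G).as_rotvec()
    print('t',s['time_s'],'pos',s['eef_pos'].round(4),'F',np.round(s['contact_force'],1),'w',round(s['width'],4),'j',np.round(s['joint_pos'],2))
    print('shift units',(e/.03).round(2),'turn units',(r/.1).round(2))
E
python3 -c "
from h import *
todo([.594,.2956,.2],-.228)"
```

```text
t 0.1 pos [0.2022 0.4838 0.2177] F [-0.3 -0.3 -0.1] w 0.0852 j [ 1.17  0.26 -0.14  1.17  0.    1.57]
shift units [-14.47  -0.75   0.59] turn units [-0.02 -0.   -1.68]
```

Call:
{"name": "jog_arm", "arguments": {
  "hand": 85,
  "rows": [
    {"x": 0, "y": 0, "z": 0, "rx": 0, "ry": 0, "rz": -0.85},
    {"x": 0, "y": 0, "z": 0, "rx": 0, "ry": 0, "rz": -0.85},
    {"x": -1, "y": -0.22, "z": 0, "rx": 0, "ry": 0, "rz": 0},
    {"x": -1, "y": -0.22, "z": 0, "rx": 0, "ry": 0, "rz": 0},
    {"x": -1, "y": -0.22, "z": 0, "rx": 0, "ry": 0, "rz": 0},
    {"x": -1, "y": -0.22, "z": 0, "rx": 0, "ry": 0, "rz": 0},
    {"x": -1, "y": -0.22, "z": 0, "rx": 0, "ry": 0, "rz": 0},
    {"x": -1, "y": -0.22, "z": 0, "rx": 0, "ry": 0, "rz": 0},
    {"x": -1, "y": -0.22, "z": 0, "rx": 0, "ry": 0, "rz": 0},
    {"x": -1, "y": -0.22, "z": 0, "rx": 0, "ry": 0, "rz": 0},
    {"x": -1, "y": -0.22, "z": 0, "rx": 0, "ry": 0, "rz": 0},
    {"x": -1, "y": -0.22, "z": 0, "rx": 0, "ry": 0, "rz": 0}
  ]
}}

```text
time_s: 1.3
eef_pos: [0.4852, 0.3489, 0.211]
tool_rot: [-0.328, -3.116, 0.018]
contact_force: [0.5, 0.6, 0.2]
width: 0.0852
```

```bash
python3 -c "
from h import *
todo([.594,.2956,.2],-.228)"
```

```text
t 1.3 pos [0.4852 0.3489 0.211 ] F [0.5 0.6 0.2] w 0.0852 j [ 0.62  0.4   0.05  1.23 -0.    0.83]
shift units [-3.92 -0.98  0.35] turn units [-0.13 -0.07  0.18]
```

Call:
{"name": "jog_arm", "arguments": {
  "rows": [
    {"x": -1, "y": -0.25, "z": 0.1, "rx": 0, "ry": 0, "rz": 0.15},
    {"x": -1, "y": -0.25, "z": 0.1, "rx": 0, "ry": 0, "rz": 0},
    {"x": -1, "y": -0.25, "z": 0.1, "rx": 0, "ry": 0, "rz": 0},
    {"x": -1, "y": -0.25, "z": 0.1, "rx": 0, "ry": 0, "rz": 0},
    {"x": 0, "y": 0, "z": 0, "rx": 0, "ry": 0, "rz": 0},
    {"x": 0, "y": 0, "z": 0, "rx": 0, "ry": 0, "rz": 0}
  ]
}}

```text
time_s: 1.9
eef_pos: [0.6018, 0.2869, 0.1931]
tool_rot: [-0.36, -3.107, 0.024]
contact_force: [-0.6, 0.4, -0.4]
width: 0.0851
```

```bash
python3 - <<'E'
from h import *
import pickle
todo([.594,.2956,.2],-.228)
im=bot.get_image('wrist');pickle.dump(im,open('w1.pkl','wb'))
c=im['color'].copy();cv2.imwrite('pics/w1.png',c[:,:,::-1])
hsv=cv2.cvtColor(c,cv2.COLOR_RGB2HSV)
m=((hsv[...,0]<19)&(hsv[...,1]>80)&(hsv[...,2]>120)).astype('uint8')
n,l,st,ce=cv2.connectedComponentsWithStats(m)
for i in range(1,n):
  if st[i,4]>800:
    k,_=cv2.findContours((l==i).astype('uint8'),0,1)
    b=cv2.boxPoints(cv2.minAreaRect(k[0]));P=np.array([ray(im,p,.064)[:2] for p in b])
    print(st[i],b.round().tolist(),'ctr',P.mean(0).round(4),'sides',np.linalg.norm(P[1]-P[0]),np.linalg.norm(P[2]-P[1]),'ang',[np.arctan2(*(P[j+1]-P[j])[::-1]).round(3) for j in(0,1)])
E
```

```text
t 1.9 pos [0.6018 0.2869 0.1931] F [-0.6  0.4 -0.4] w 0.0851 j [ 0.45  0.54  0.23  1.28 -0.01  0.68]
shift units [ 0.32  0.22 -0.23] turn units [-0.17 -0.12 -0.03]
[ 180    0   84   67 4520] [[180.0, 66.0], [180.0, 0.0], [263.0, 0.0], [263.0, 66.0]] ctr [0.4729 0.2553] sides 0.03666227384631292 0.04939362414951169 ang [np.float64(2.819), np.float64(1.337)]
[ 302  123   56  159 8433] [[302.0, 281.0], [302.0, 123.0], [357.0, 123.0], [357.0, 281.0]] ctr [0.5919 0.2956] sides 0.10894953699978004 0.03512217304751352 ang [np.float64(2.902), np.float64(1.341)]
```

View pics/w1.png

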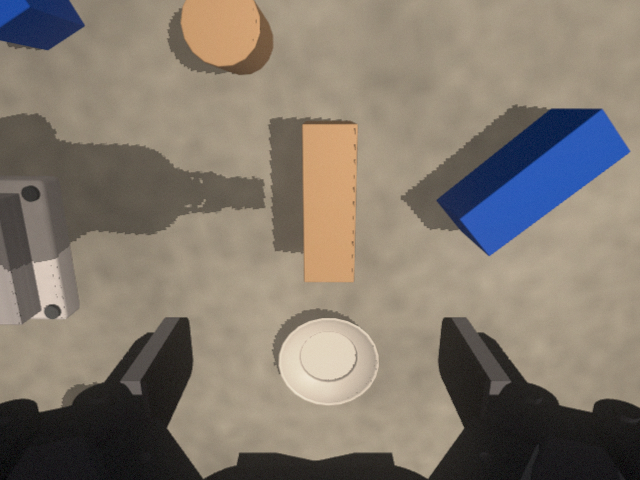

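The wrist view shows the slab top centred at (329,202). The fingers are clear of the dish (329,360) and of the blue block, whose nearest corner is at (438,200). The slab centre agrees between the two views, so I'll align and descend.

Call:
{"name": "jog_arm", "arguments": {
  "rows": [
    {"x": 0.38, "y": 0.24, "z": 0, "rx": -0.17, "ry": -0.12, "rz": 0.05},
    {"x": 0, "y": 0, "z": 1, "rx": 0, "ry": 0, "rz": 0},
    {"x": 0, "y": 0, "z": 1, "rx": 0, "ry": 0, "rz": 0},
    {"x": 0, "y": 0, "z": 0, "rx": 0, "ry": 0, "rz": 0},
    {"x": 0, "y": 0, "z": 0, "rx": 0, "ry": 0, "rz": 0}
  ]
}}

```text
time_s: 2.45
eef_pos: [0.5879, 0.3002, 0.134]
tool_rot: [0.36, 3.119, 0.003]
contact_force: [0.8, -0.2, 0.9]
width: 0.0851
```

```bash
python3 -c "
from h import *
todo([.592,.2956,.06],-.236)"
```

```text
t 2.45 pos [0.5879 0.3002 0.134 ] F [ 0.8 -0.2  0.9] w 0.0851 j [0.47 0.53 0.07 1.1  0.   0.7 ]
shift units [-0.17 -0.12  2.47] turn units [0.02 0.01 0.06]
```

Call:
{"name": "jog_arm", "arguments": {
  "rows": [
    {"x": -0.15, "y": -0.12, "z": 0.5, "rx": 0, "ry": 0, "rz": 0.05},
    {"x": 0, "y": 0, "z": 0.7, "rx": 0, "ry": 0, "rz": 0},
    {"x": 0, "y": 0, "z": 0.6, "rx": 0, "ry": 0, "rz": 0},
    {"x": 0, "y": 0, "z": 0, "rx": 0, "ry": 0, "rz": 0},
    {"x": 0, "y": 0, "z": 0, "rx": 0, "ry": 0, "rz": 0}
  ]
}}

```text
time_s: 2.95
eef_pos: [0.5947, 0.3, 0.0885]
tool_rot: [0.362, 3.109, 0.014]
contact_force: [0.2, -0.1, -0.3]
width: 0.0852
```

```bash
python3 -c "
from h import *
todo([.592,.2956,.06],-.236)"
```

```text
t 2.95 pos [0.5947 0.3    0.0885] F [ 0.2 -0.1 -0.3] w 0.0852 j [ 0.47  0.56 -0.01  0.99  0.    0.7 ]
shift units [ 0.07 -0.17  0.95] turn units [0.1  0.1  0.04]
```

Call:
{"name": "jog_arm", "arguments": {
  "rows": [
    {"x": 0.07, "y": -0.17, "z": 0.5, "rx": 0.1, "ry": 0.1, "rz": 0.04},
    {"x": 0, "y": 0, "z": 0.5, "rx": 0, "ry": 0, "rz": 0},
    {"x": 0, "y": 0, "z": 0, "rx": 0, "ry": 0, "rz": 0},
    {"x": 0, "y": 0, "z": 0, "rx": 0, "ry": 0, "rz": 0}
  ]
}}

```text
time_s: 3.35
eef_pos: [0.594, 0.2967, 0.0617]
tool_rot: [0.369, 3.115, 0.004]
contact_force: [0.0, -0.3, 0.3]
width: 0.0852
```

```bash
python3 -c "
from h import *
todo([.592,.2956,.06],-.236)"
```

```text
t 3.35 pos [0.594  0.2967 0.0617] F [ 0.  -0.3  0.3] w 0.0852 j [ 0.46  0.58 -0.04  0.94 -0.    0.7 ]
shift units [ 0.06 -0.05  0.06] turn units [ 0.03  0.05 -0.  ]
```

Call:
{"name": "jog_arm", "arguments": {
  "hand": 20,
  "rows": [
    {"x": 0, "y": 0, "z": 0, "rx": 0.03, "ry": 0.05, "rz": 0},
    {"x": 0, "y": 0, "z": 0, "rx": 0, "ry": 0, "rz": 0},
    {"x": 0, "y": 0, "z": 0, "rx": 0, "ry": 0, "rz": 0},
    {"x": 0, "y": 0, "z": 0, "rx": 0, "ry": 0, "rz": 0},
    {"x": 0, "y": 0, "z": 0, "rx": 0, "ry": 0, "rz": 0},
    {"x": 0, "y": 0, "z": 0, "rx": 0, "ry": 0, "rz": 0},
    {"x": 0, "y": 0, "z": 0, "rx": 0, "ry": 0, "rz": 0},
    {"x": 0, "y": 0, "z": 0, "rx": 0, "ry": 0, "rz": 0}
  ]
}}

```text
time_s: 4.15
eef_pos: [0.5954, 0.2973, 0.0643]
tool_rot: [0.37, 3.117, 0.003]
contact_force: [-0.5, -0.7, 1.1]
width: 0.0202
```

```bash
python3 -c "
from h import *
todo([.592,.2956,.15],-.236)"
```

```text
t 4.15 pos [0.5954 0.2973 0.0643] F [-0.5 -0.7  1.1] w 0.0202 j [ 0.46  0.59 -0.03  0.96  0.    0.7 ]
shift units [ 0.09 -0.07 -2.86] turn units [ 0.02  0.02 -0.  ]
```

```bash
python3 - <<'E'
from h import *
a=bot.get_image('side')['color'][190:400,100:420];b=bot.get_image('wrist')['color']
a=cv2.resize(a,None,fx=1.6,fy=1.6);b=cv2.resize(b,(448,336));o=np.zeros((336,960,3),'uint8');o[:,:512]=a;o[:,512:]=b
cv2.imwrite('pics/g1.png',cv2.resize(o,(800,280))[:,:,::-1])
E
```

```text
(no output)
```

View pics/g1.png

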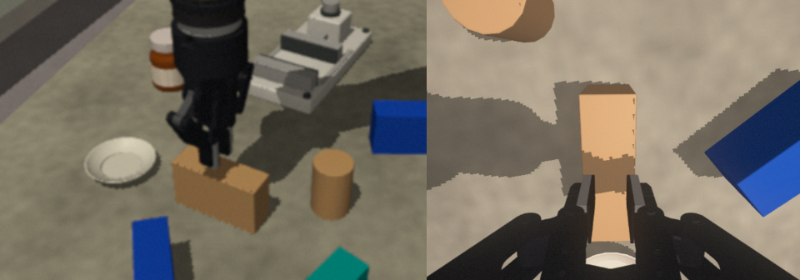

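The fingers closed above the slab's top, nearer its far end. The tips are at composite (590,178) in the wrist part and (212,166) in the side part, and the slab is unmoved. I'll triangulate the real fingertip position against the reported TCP.

```bash
python3 - <<'E'
from h import *
def tri(a,u,b,v):
    L=[]
    for im,p in((a,u),(b,v)):
        K=im['camera_matrix'];T=im['pose'];d=T[:3,:3]@np.linalg.inv(K)@[p[0],p[1],1.];L.append((T[:3,3],d/np.linalg.norm(d)))
    A=sum(np.eye(3)-np.outer(d,d) for o,d in L);B=sum((np.eye(3)-np.outer(d,d))@o for o,d in L)
    X=np.linalg.solve(A,B);return X,[np.linalg.norm(np.cross(X-o,d)) for o,d in L]
s,w,t=[bot.get_image(n) for n in('side','wrist','top')]
print(bot.get_state()['eef_pos'],'wrist cam',w['pose'].round(3).tolist())
print(tri(s,(260,315),w,(313,305)))
for n,im in(('side',s),('wrist',w)):
    print(n,'proj TCP',proj(im,bot.get_state()['eef_pos']),'tip',proj(im,bot.get_state()['eef_pos']-[0,0,.025]))
    print('slab top ctr',proj(im,[.592,.2956,.064]),'far end',proj(im,[.592+.0535,.2956-.0129,.064]),'near',proj(im,[.592-.0535,.2956+.0129,.064]))
c=np.hstack([cv2.resize(s['color'][230:350,200:320],(400,400),interpolation=2),cv2.resize(w['color'][120:440,200:440],(300,400))])
cv2.imwrite('pics/g2.png',c[:,:,::-1])
E
```

```text
[0.59541881 0.29726458 0.06425214] wrist cam [[0.234, 0.925, 0.298, 0.519], [0.972, -0.224, -0.069, 0.314], [0.003, 0.306, -0.952, 0.219], [0.0, 0.0, 0.0, 1.0]]
(array([0.59894552, 0.29441283, 0.05930418]), [np.float64(0.0021603310715495564), np.float64(0.0021603310715494458)])
side proj TCP [262.59210165 314.88699547] tip [263.29291825 327.14874547]
slab top ctr [265.08804288 314.71230215] far end [235.69833942 303.37797235] near [296.4133673  326.79311674]
wrist proj TCP [318.77678173 306.72304374] tip [318.15689831 281.51830241]
slab top ctr [312.67944364 299.73835425] far end [312.81849853 414.741796  ] near [312.50987135 159.49591345]
```

View pics/g2.png

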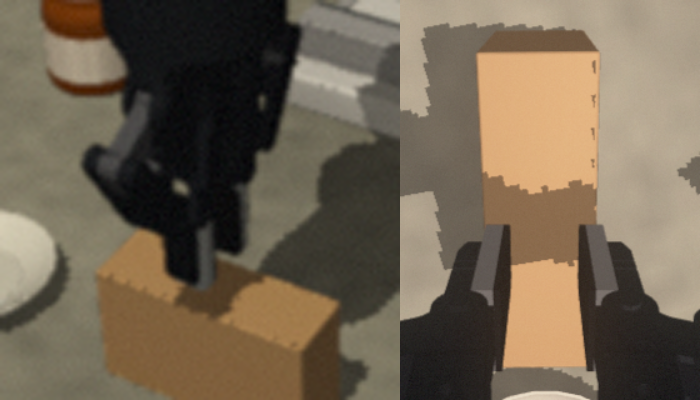

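The visible tips sit where the reported TCP is, on the slab top at z≈0.06. So in z the tips lie only about 0–5 mm ahead of the reported TCP, not 25 mm, while laterally it is right. I'll reopen, go about 25 mm lower and regrip.

Call:
{"name": "jog_arm", "arguments": {
  "hand": 85,
  "rows": [
    {"x": 0.1, "y": -0.05, "z": -0.6, "rx": 0, "ry": 0, "rz": 0},
    {"x": 0, "y": 0, "z": 0, "rx": 0, "ry": 0, "rz": 0},
    {"x": 0, "y": 0, "z": 0, "rx": 0, "ry": 0, "rz": 0},
    {"x": 0, "y": 0, "z": 0, "rx": 0, "ry": 0, "rz": 0},
    {"x": 0, "y": 0, "z": 0, "rx": 0, "ry": 0, "rz": 0},
    {"x": 0, "y": 0, "z": 0.5, "rx": 0, "ry": 0, "rz": 0},
    {"x": 0, "y": 0, "z": 0.5, "rx": 0, "ry": 0, "rz": 0},
    {"x": 0, "y": 0, "z": 0, "rx": 0, "ry": 0, "rz": 0}
  ]
}}

```text
time_s: 5.2
eef_pos: [0.5916, 0.2961, 0.049]
tool_rot: [0.37, 3.119, 0.001]
contact_force: [-0.4, -1.1, -0.9]
width: 0.085
```

```bash
python3 -c "
from h import *
todo([.592,.2956,.036],-.236)"
```

```text
t 5.2 pos [0.5916 0.2961 0.049 ] F [-0.4 -1.1 -0.9] w 0.085 j [ 0.46  0.59 -0.06  0.92  0.    0.7 ]
shift units [-0.02 -0.01  0.43] turn units [ 0.01  0.   -0.  ]
```

Call:
{"name": "jog_arm", "arguments": {
  "rows": [
    {"x": 0, "y": 0, "z": 0.45, "rx": 0, "ry": 0, "rz": 0},
    {"x": 0, "y": 0, "z": 0, "rx": 0, "ry": 0, "rz": 0},
    {"x": 0, "y": 0, "z": 0, "rx": 0, "ry": 0, "rz": 0}
  ]
}}

```text
time_s: 5.5
eef_pos: [0.5917, 0.2961, 0.0344]
tool_rot: [0.371, 3.12, 0.001]
contact_force: [0.2, -0.0, 0.8]
width: 0.0852
```

Call:
{"name": "jog_arm", "arguments": {
  "hand": 20,
  "rows": [
    {"x": 0, "y": 0, "z": 0, "rx": 0, "ry": 0, "rz": 0},
    {"x": 0, "y": 0, "z": 0, "rx": 0, "ry": 0, "rz": 0},
    {"x": 0, "y": 0, "z": 0, "rx": 0, "ry": 0, "rz": 0},
    {"x": 0, "y": 0, "z": 0, "rx": 0, "ry": 0, "rz": 0},
    {"x": 0, "y": 0, "z": 0, "rx": 0, "ry": 0, "rz": 0},
    {"x": 0, "y": 0, "z": 0, "rx": 0, "ry": 0, "rz": 0},
    {"x": 0, "y": 0, "z": 0, "rx": 0, "ry": 0, "rz": 0}
  ]
}}

```text
time_s: 6.2
eef_pos: [0.5928, 0.2967, 0.0361]
tool_rot: [0.37, 3.117, 0.003]
contact_force: [0.0, -0.4, -0.3]
width: 0.0345
```

```bash
python3 -c "
from h import *
todo([.592,.2956,.14],-.236)"
```

```text
t 6.2 pos [0.5928 0.2967 0.0361] F [ 0.  -0.4 -0.3] w 0.0345 j [ 0.46  0.61 -0.07  0.89  0.    0.7 ]
shift units [ 0.01 -0.03 -3.46] turn units [ 0.02  0.02 -0.  ]
```

Call:
{"name": "jog_arm", "arguments": {
  "rows": [
    {"x": 0, "y": 0, "z": -0.5, "rx": 0, "ry": 0, "rz": 0},
    {"x": 0, "y": 0, "z": -0.8, "rx": 0, "ry": 0, "rz": 0},
    {"x": 0, "y": 0, "z": -1, "rx": 0, "ry": 0, "rz": 0},
    {"x": 0, "y": 0, "z": -1, "rx": 0, "ry": 0, "rz": 0},
    {"x": 0, "y": 0, "z": -0.5, "rx": 0, "ry": 0, "rz": 0},
    {"x": 0, "y": 0, "z": 0, "rx": 0, "ry": 0, "rz": 0},
    {"x": 0, "y": 0, "z": 0, "rx": 0, "ry": 0, "rz": 0}
  ]
}}

```text
time_s: 6.9
eef_pos: [0.5841, 0.2922, 0.1418]
tool_rot: [-0.368, -3.101, 0.019]
contact_force: [0.9, -0.0, -6.7]
width: 0.0346
```

```bash
python3 -c "
from h import *
todo([.5718,-.0048,.13],-.236)"
```

```text
t 6.9 pos [0.5841 0.2922 0.1418] F [ 0.9 -0.  -6.7] w 0.0346 j [0.46 0.53 0.09 1.15 0.   0.7 ]
shift units [-1.93 -9.71  0.5 ] turn units [-0.15 -0.18 -0.  ]
```

Call:
{"name": "jog_arm", "arguments": {
  "rows": [
    {"x": -0.1, "y": -0.5, "z": 0, "rx": -0.1, "ry": -0.1, "rz": 0},
    {"x": -0.2, "y": -0.9, "z": 0, "rx": 0, "ry": 0, "rz": 0},
    {"x": -0.2, "y": -0.9, "z": 0, "rx": 0, "ry": 0, "rz": 0},
    {"x": -0.2, "y": -0.9, "z": 0, "rx": 0, "ry": 0, "rz": 0},
    {"x": -0.2, "y": -0.9, "z": 0, "rx": 0, "ry": 0, "rz": 0},
    {"x": -0.2, "y": -0.9, "z": 0, "rx": 0, "ry": 0, "rz": 0},
    {"x": -0.2, "y": -0.9, "z": 0, "rx": 0, "ry": 0, "rz": 0},
    {"x": -0.2, "y": -0.9, "z": 0, "rx": 0, "ry": 0, "rz": 0},
    {"x": -0.2, "y": -0.9, "z": 0, "rx": 0, "ry": 0, "rz": 0},
    {"x": -0.1, "y": -0.5, "z": 0, "rx": 0, "ry": 0, "rz": 0},
    {"x": 0, "y": 0, "z": 0, "rx": 0, "ry": 0, "rz": 0},
    {"x": 0, "y": 0, "z": 0, "rx": 0, "ry": 0, "rz": 0}
  ]
}}

```text
time_s: 8.1
eef_pos: [0.5628, 0.0296, 0.1185]
tool_rot: [-0.361, -3.074, 0.023]
contact_force: [0.5, 0.9, -7.8]
width: 0.0346
```

```bash
python3 -c "
from h import *
todo([.5718,-.0048,.13],-.236)"
```

```text
t 8.1 pos [0.5628 0.0296 0.1185] F [ 0.5  0.9 -7.8] w 0.0346 j [ 0.06  0.42 -0.17  1.03 -0.01  0.29]
shift units [-0.54 -1.05 -0.39] turn units [-0.2  -0.44  0.02]
```

Call:
{"name": "jog_arm", "arguments": {
  "rows": [
    {"x": -0.2, "y": -0.5, "z": -0.3, "rx": -0.2, "ry": -0.4, "rz": 0},
    {"x": -0.3, "y": -0.55, "z": -0.3, "rx": 0, "ry": 0, "rz": 0},
    {"x": 0, "y": 0, "z": 0, "rx": 0, "ry": 0, "rz": 0},
    {"x": 0, "y": 0, "z": 0, "rx": 0, "ry": 0, "rz": 0}
  ]
}}

```text
time_s: 8.5
eef_pos: [0.5693, -0.0002, 0.1341]
tool_rot: [-0.356, -3.113, -0.006]
contact_force: [-0.6, 0.5, -6.8]
width: 0.0349
```

```bash
python3 - <<'E'
from h import *
import pickle
todo([.5718,-.0048,.13],-.236)
d={n:bot.get_image(n) for n in('top','wrist')};pickle.dump(d,open('d2.pkl','wb'))
c=np.hstack([cv2.resize(d['top']['color'][175:295,330:530],(600,360)),]);w=cv2.resize(d['wrist']['color'],(600,450))
cv2.imwrite('pics/v1.png',w[:,:,::-1])
E
```

```text
t 8.5 pos [ 5.693e-01 -2.000e-04  1.341e-01] F [-0.6  0.5 -6.8] w 0.0349 j [-0.    0.39 -0.18  1.01  0.    0.22]
shift units [-0.12 -0.13  0.14] turn units [ 0.03 -0.09  0.09]
```

View pics/v1.png

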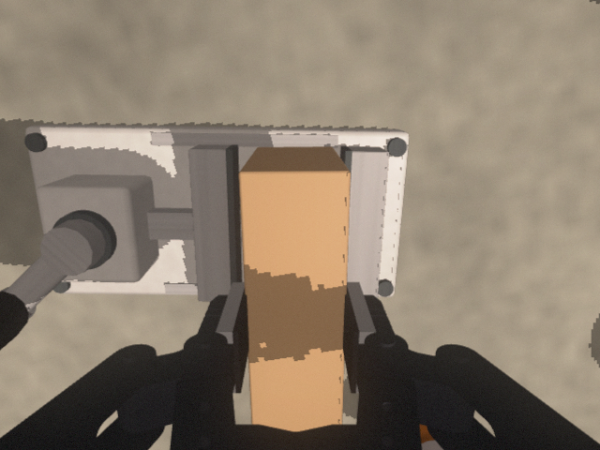

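The slab is held above the bed between the jaws, with its near top edge at (240–349,170). Screws are at (36,142), (396,146) and (386,287), the fixed jaw is at columns 345–387, and the sliding jaw's face edge is at column 228. Next I'll work out the vise pose from this view.

```bash
python3 - <<'E'
from h import *
import pickle
im=pickle.load(open('d2.pkl','rb'))['wrist'];t=pickle.load(open('d0.pkl','rb'))['top']
g=lambda x,y,z:ray(im,((x+.5)*1.0667-.5,(y+.5)*1.0667-.5),z)
f=lambda p:(np.array(p)+.5)/2.58+np.array([220,185])-.5
for p,q in(((396,146),(367,169)),((386,287),(396,37)),((36,142),(680,240))):print('screw wrist',g(*p,.025)[:2].round(4),'top',ray(t,f(q),.025)[:2].round(4))
o=np.array([.5793,.0263]);y=-.236;R=np.array([[np.cos(y),-np.sin(y)],[np.sin(y),np.cos(y)]]);v=lambda P:(R.T@(P[:2]-o)*1e3).round(1)
for n,p in dict(fjin=(345,150,.051),fjout=(387,152,.051),fjout2=(384,280,.051),jin=(228,148,.051),jin2=(231,290,.051),jout=(190,148,.051),jout2=(196,298,.051),slabL=(240,170,.162),slabR=(349,170,.162),slabR2=(347,280,.162),slabL2=(246,265,.162)).items():print(n,v(g(*p)))
print('tcp',v(bot.get_state()['eef_pos']),'screws',[v(g(*p,.025)) for p in((396,146),(386,287),(36,142))])
E
```

```text
screw wrist [0.5381 0.0729] top [0.5396 0.0729]
screw wrist [0.6361 0.0505] top [0.6375 0.0492]
screw wrist [ 0.4833 -0.1529] top [ 0.484  -0.1536]
fjin [-51.2  -0.6]
fjout [-50.3  24.2]
fjout2 [31.9 28.5]
jin [-51.8 -69. ]
jin2 [ 39.8 -70.8]
jout [-51.6 -91.2]
jout2 [ 45.8 -93.9]
slabL [-57.9 -47.7]
slabR [-58.2 -13.1]
slabR2 [-19.9 -11.9]
slabL2 [-25.3 -46.6]
tcp [ -3.2 -28. ] screws [array([-51. ,  35.7]), array([49.6, 36.8]), array([ -51.5, -196.7])]
```

Call:
{"name": "jog_arm", "arguments": {
  "rows": [
    {"x": -0.12, "y": -0.14, "z": 0.2, "rx": 0, "ry": -0.05, "rz": 0.08},
    {"x": 0, "y": 0, "z": 0.5, "rx": 0, "ry": 0, "rz": 0},
    {"x": 0, "y": 0, "z": 0.3, "rx": 0, "ry": 0, "rz": 0},
    {"x": 0, "y": 0, "z": 0, "rx": 0, "ry": 0, "rz": 0},
    {"x": 0, "y": 0, "z": 0, "rx": 0, "ry": 0, "rz": 0}
  ]
}}

```text
time_s: 9.1
eef_pos: [0.5717, -0.003, 0.1009]
tool_rot: [-0.364, -3.116, -0.004]
contact_force: [0.2, 0.1, -5.8]
width: 0.0346
```

```bash
python3 -c "
from h import *
todo([.5718,-.0055,.061],-.236)"
```

```text
t 9.1 pos [ 0.5717 -0.003   0.1009] F [ 0.2  0.1 -5.8] w 0.0346 j [-0.01  0.41 -0.23  0.93  0.    0.23]
shift units [-0.03 -0.08  1.33] turn units [ 0.02 -0.05  0.04]
```

Call:
{"name": "jog_arm", "arguments": {
  "rows": [
    {"x": -0.03, "y": -0.08, "z": 0.4, "rx": 0, "ry": -0.05, "rz": 0.04},
    {"x": 0, "y": 0, "z": 0.4, "rx": 0, "ry": 0, "rz": 0},
    {"x": 0, "y": 0, "z": 0.2, "rx": 0, "ry": 0, "rz": 0},
    {"x": 0, "y": 0, "z": 0.1, "rx": 0, "ry": 0, "rz": 0},
    {"x": 0, "y": 0, "z": 0, "rx": 0, "ry": 0, "rz": 0}
  ]
}}

```text
time_s: 9.6
eef_pos: [0.5734, -0.0051, 0.0677]
tool_rot: [0.37, 3.117, 0.004]
contact_force: [0.4, -0.7, -6.2]
width: 0.0344
```

```bash
python3 -c "
from h import *
todo([.5718,-.0055,.061],-.236)"
```

```text
t 9.6 pos [ 0.5734 -0.0051  0.0677] F [ 0.4 -0.7 -6.2] w 0.0344 j [-0.01  0.44 -0.28  0.85  0.    0.23]
shift units [ 0.05 -0.03  0.22] turn units [ 0.03  0.02 -0.  ]
```

Call:
{"name": "jog_arm", "arguments": {
  "rows": [
    {"x": 0.03, "y": 0, "z": 0.15, "rx": 0, "ry": 0, "rz": 0},
    {"x": 0, "y": 0, "z": 0, "rx": 0, "ry": 0, "rz": 0},
    {"x": 0, "y": 0, "z": 0, "rx": 0, "ry": 0, "rz": 0}
  ]
}}

```text
time_s: 9.9
eef_pos: [0.5733, -0.0047, 0.0636]
tool_rot: [0.369, 3.116, 0.004]
contact_force: [0.0, 0.7, -7.3]
width: 0.0345
```

Call:
{"name": "jog_arm", "arguments": {
  "rows": [
    {"x": 0, "y": 0, "z": 0.1, "rx": 0, "ry": 0, "rz": 0},
    {"x": 0, "y": 0, "z": 0, "rx": 0, "ry": 0, "rz": 0}
  ]
}}

```text
time_s: 10.1
eef_pos: [0.574, -0.0048, 0.0613]
tool_rot: [0.369, 3.114, 0.005]
contact_force: [-0.2, 0.1, -6.0]
width: 0.0343
```

Call:
{"name": "jog_arm", "arguments": {
  "rows": [
    {"x": 0, "y": 0, "z": 0.1, "rx": 0, "ry": 0, "rz": 0},
    {"x": 0, "y": 0, "z": 0, "rx": 0, "ry": 0, "rz": 0}
  ]
}}

```text
time_s: 10.3
eef_pos: [0.5747, -0.0048, 0.062]
tool_rot: [0.369, 3.111, 0.005]
contact_force: [-0.2, 0.0, -6.9]
width: 0.0344
```

Call:
{"name": "jog_arm", "arguments": {
  "rows": [
    {"x": 0.05, "y": 0, "z": 0.15, "rx": 0, "ry": 0, "rz": 0},
    {"x": 0, "y": 0, "z": 0.1, "rx": 0, "ry": 0.03, "rz": 0},
    {"x": 0, "y": 0, "z": 0, "rx": 0, "ry": 0, "rz": 0}
  ]
}}

```text
time_s: 10.6
eef_pos: [0.5754, -0.0047, 0.0618]
tool_rot: [0.368, 3.106, 0.005]
contact_force: [0.5, 0.1, -6.7]
width: 0.0344
```

```bash
python3 - <<'E'
from h import *
todo([.5718,-.0055,.061],-.236)
print(Ro.from_rotvec(bot.get_state()['tool_rot']).as_matrix().round(3).tolist(), bot.get_state()['torque'])
s=bot.get_image('side');cv2.imwrite('pics/p1.png',cv2.resize(s['color'][150:280,260:400],(700,600)[:2] and (646,600),interpolation=2)[:,:,::-1])
E
```

```text
t 10.6 pos [ 0.5754 -0.0047  0.0618] F [ 0.5  0.1 -6.7] w 0.0344 j [-0.01  0.44 -0.3   0.82  0.    0.23]
shift units [ 0.11 -0.06  0.03] turn units [0.05 0.13 0.  ]
[[-0.972, 0.233, 0.014], [0.234, 0.972, 0.002], [-0.013, 0.005, -1.0]] [-0.00829826  0.04643674 -0.02916487]
```

View pics/p1.png

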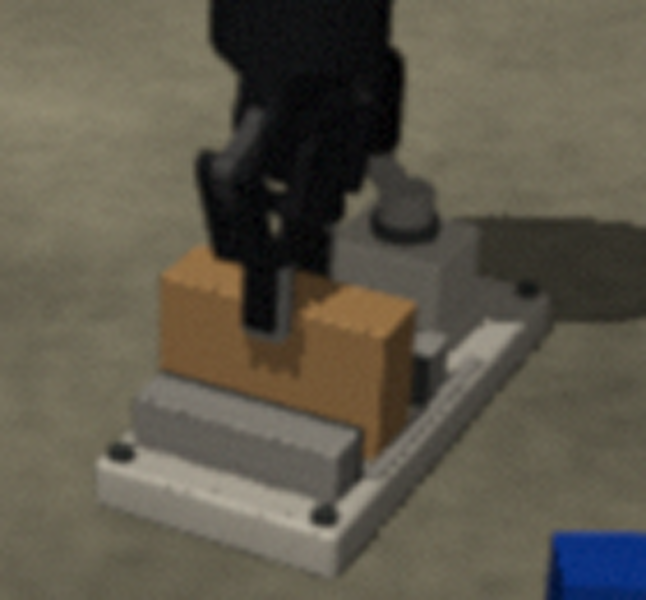

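The slab stands between the jaws, with its lower near corner at (375,460) at bed level and the fingertip well above the jaws. Releasing.

Call:
{"name": "jog_arm", "arguments": {
  "hand": 60,
  "rows": [
    {"x": 0, "y": 0, "z": 0, "rx": 0, "ry": 0, "rz": 0},
    {"x": 0, "y": 0, "z": 0, "rx": 0, "ry": 0, "rz": 0},
    {"x": 0, "y": 0, "z": 0, "rx": 0, "ry": 0, "rz": 0},
    {"x": 0, "y": 0, "z": 0, "rx": 0, "ry": 0, "rz": 0},
    {"x": 0, "y": 0, "z": 0, "rx": 0, "ry": 0, "rz": 0}
  ]
}}

```text
time_s: 11.15
eef_pos: [0.5794, -0.0046, 0.0624]
tool_rot: [0.367, 3.099, 0.007]
contact_force: [-0.9, 0.4, 0.3]
width: 0.0601
```

Call:
{"name": "jog_arm", "arguments": {
  "rows": [
    {"x": 0, "y": 0, "z": -0.6, "rx": 0, "ry": 0, "rz": 0},
    {"x": 0, "y": 0, "z": -1, "rx": 0, "ry": 0, "rz": 0},
    {"x": 0, "y": 0, "z": -1, "rx": 0, "ry": 0, "rz": 0},
    {"x": 0, "y": 0, "z": -1, "rx": 0, "ry": 0, "rz": 0},
    {"x": 0, "y": 0, "z": -1, "rx": 0, "ry": 0, "rz": 0},
    {"x": 0, "y": 0, "z": 0, "rx": 0, "ry": 0, "rz": 0},
    {"x": 0, "y": 0, "z": 0, "rx": 0, "ry": 0, "rz": 0}
  ]
}}

```text
time_s: 11.85
eef_pos: [0.576, -0.0049, 0.204]
tool_rot: [0.367, 3.102, 0.007]
contact_force: [-0.7, 0.4, -0.2]
width: 0.06
```

```bash
python3 - <<'E'
from h import *
import pickle
o=np.array([.5793,.0263]);y=-.236;R=np.array([[np.cos(y),-np.sin(y)],[np.sin(y),np.cos(y)]])
v=lambda P:(R.T@(P[:2]-o)*1e3).round(1)
d={n:bot.get_image(n) for n in('top','side','wrist')};pickle.dump(d,open('d3.pkl','wb'))
w=d['wrist'];hsv=cv2.cvtColor(w['color'],cv2.COLOR_RGB2HSV)
m=((hsv[...,0]<19)&(hsv[...,1]>80)&(hsv[...,2]>120)).astype('uint8')
n,l,st,ce=cv2.connectedComponentsWithStats(m);i=1+st[1:,4].argmax();k,_=cv2.findContours((l==i).astype('uint8'),0,1)
b=cv2.boxPoints(cv2.minAreaRect(max(k,key=len)));print('slab top vise mm',[v(ray(w,p,.089)).tolist() for p in b])
h=o+R@(np.array([37,-190])/1e3);print('handle est',h)
todo([*h,.17],-.236)
x=cv2.resize(d['wrist']['color'],(500,375));t=d['top']['color'][180:290,340:540];t=cv2.resize(t,(500,275),interpolation=2)
cv2.imwrite('pics/r1.png',np.vstack([x,t[:225]])[:,:,::-1])
E
```

```text
slab top vise mm [[-50.8, -50.1], [-50.8, -14.9], [58.5, -12.5], [58.4, -52.5]]
handle est [ 0.57084947 -0.16708456]
t 12.0 pos [ 0.5753 -0.0049  0.2028] F [-0.4 -0.1 -0.5] w 0.0598 j [-0.01  0.34 -0.06  1.15  0.    0.23]
shift units [-1.1  -5.3   1.08] turn units [0.06 0.15 0.  ]
```

View pics/r1.png

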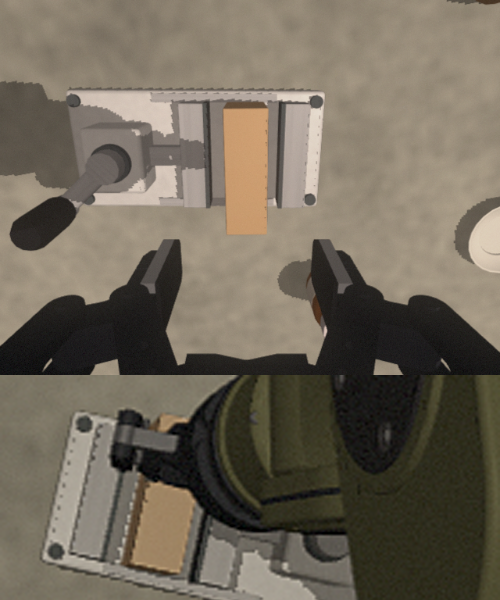

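The slab stands on the bed, released and centred at x≈+4 mm, y≈−32 mm. The black handle is in the wrist view around (43,224) of 500. Locating it now.

```bash
cat >> h.py <<'E'
VO=np.array([.5793,.0263]);VY=-.236;VR=np.array([[np.cos(VY),-np.sin(VY)],[np.sin(VY),np.cos(VY)]])
v=lambda P:(VR.T@(np.asarray(P)[:2]-VO)*1e3).round(1)
E
python3 - <<'E'
from h import *
import pickle
w=pickle.load(open('d3.pkl','rb'))['wrist'];m=(w['color'].max(2)<45).astype('uint8');m[:240]=0;m[325:]=0;m[:,130:]=0
n,l,st,ce=cv2.connectedComponentsWithStats(m);i=1+st[1:,4].argmax();print(st[i],ce[i])
k,_=cv2.findContours((l==i).astype('uint8'),0,1);(c,a,g)=cv2.minAreaRect(max(k,key=len));print(c,a,g)
for P in(c,ce[i]):print('mid',v(ray(w,P,.117)), 'R',np.hypot(*(v(ray(w,P,.117))+[0,150])))
print('hub',[v(ray(w,(112*1.28,163*1.28),z)) for z in(.08,.09)])
E
```

```text
[  14  252   83   67 2621] [ 59.77718428 280.3571156 ]
(57.259986877441406, 284.17999267578125) (47.000003814697266, 83.4000015258789) 53.13010025024414
mid [  33.3 -188.4] R 50.82764995551142
mid [  30.7 -186.4] R 47.61774879181082
hub [array([  -4.3, -145.3]), array([  -6.9, -141.2])]
```

```bash
python3 -c "
from h import *
h=VO+VR@[.0363,-.191];print(h)
todo([*h,.19],VY)"
```

```text
[ 0.56993506 -0.16789317]
t 12.0 pos [ 0.5753 -0.0049  0.2028] F [-0.4 -0.1 -0.5] w 0.0598 j [-0.01  0.34 -0.06  1.15  0.    0.23]
shift units [-1.09 -5.33  0.41] turn units [0.06 0.15 0.  ]
```

Call:
{"name": "jog_arm", "arguments": {
  "hand": 70,
  "rows": [
    {"x": -0.2, "y": -0.9, "z": 0, "rx": 0.05, "ry": 0.15, "rz": 0},
    {"x": -0.2, "y": -0.9, "z": 0, "rx": 0, "ry": 0, "rz": 0},
    {"x": -0.2, "y": -0.9, "z": 0, "rx": 0, "ry": 0, "rz": 0},
    {"x": -0.2, "y": -0.9, "z": 0, "rx": 0, "ry": 0, "rz": 0},
    {"x": -0.2, "y": -0.9, "z": 0, "rx": 0, "ry": 0, "rz": 0},
    {"x": -0.2, "y": -0.5, "z": 0, "rx": 0, "ry": 0, "rz": 0},
    {"x": 0, "y": 0, "z": 0, "rx": 0, "ry": 0, "rz": 0},
    {"x": 0, "y": 0, "z": 0, "rx": 0, "ry": 0, "rz": 0}
  ]
}}

```text
time_s: 12.8
eef_pos: [0.57, -0.1617, 0.191]
tool_rot: [-0.362, -3.101, -0.006]
contact_force: [0.5, -0.3, 0.3]
width: 0.07
```

```bash
python3 -c "
from h import *
h=VO+VR@[.0363,-.191]
todo([*h,.19],VY)"
```

```text
t 12.8 pos [ 0.57   -0.1617  0.191 ] F [ 0.5 -0.3  0.3] w 0.07 j [-0.28  0.4   0.    1.19  0.   -0.04]
shift units [-0.05 -0.2   0.03] turn units [ 0.02 -0.2   0.03]
```

Call:
{"name": "jog_arm", "arguments": {
  "rows": [
    {"x": -0.05, "y": -0.2, "z": 0.1, "rx": 0, "ry": -0.2, "rz": 0},
    {"x": 0, "y": 0, "z": 0, "rx": 0, "ry": 0, "rz": 0},
    {"x": 0, "y": 0, "z": 0, "rx": 0, "ry": 0, "rz": 0}
  ]
}}

```text
time_s: 13.1
eef_pos: [0.5699, -0.1644, 0.187]
tool_rot: [-0.359, -3.119, -0.006]
contact_force: [-0.3, 0.3, -0.0]
width: 0.07
```

```bash
python3 -c "
from h import *
h=VO+VR@[.0363,-.191]
todo([*h,.103],VY)
a=bot.get_image('wrist')['color'];b=bot.get_image('side')['color'][80:240,260:420]
cv2.imwrite('pics/h1.png',np.hstack([cv2.resize(a,(480,360)),cv2.resize(b,(310,360))])[:,:,::-1])"
```

```text
t 13.1 pos [ 0.5699 -0.1644  0.187 ] F [-0.3  0.3 -0. ] w 0.07 j [-0.28  0.39 -0.03  1.16  0.   -0.05]
shift units [-0.04 -0.12  2.8 ] turn units [ 0.04 -0.02  0.07]
```

View pics/h1.png

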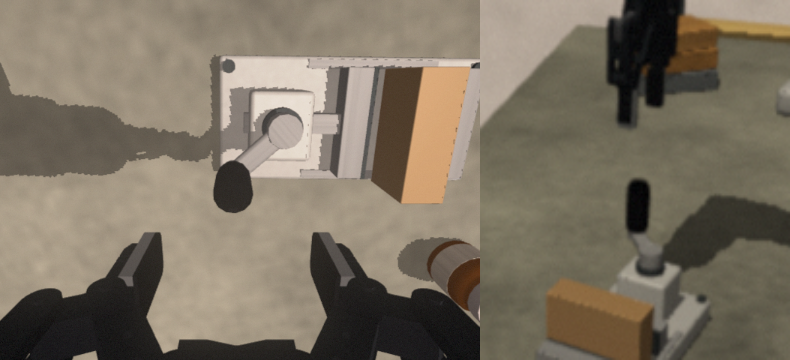

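The handle stands at (233,187) in the wrist view, between the fingers' columns (163–312). The side view shows it directly below the fingers, and the slab stands between the jaws.

```bash
python3 - <<'E'
from h import *
w=bot.get_image('wrist')
m=(w['color'].max(2)<60).astype('uint8');m[:200]=0;m[300:]=0;m[:,:275]=0;m[:,345:]=0
ys,xs=np.nonzero(m);p=((xs.min()+xs.max())/2,(ys.min()+ys.max())/2);print(xs.min(),xs.max(),ys.min(),ys.max())
for z,q in((.117,p),(.139,(p[0],ys.max()-13))):
  P=ray(w,q,z);print(P,v(P))
h=P
E
```

```text
285 336 215 282
[ 0.56864284 -0.1680974   0.117     ] [  35.1 -191.5]
[ 0.57201757 -0.16876197  0.139     ] [  38.5 -191.4]
```

Call:
{"name": "jog_arm", "arguments": {
  "rows": [
    {"x": -0.03, "y": -0.14, "z": 0.5, "rx": 0, "ry": 0, "rz": 0.05},
    {"x": 0, "y": 0, "z": 0.8, "rx": 0, "ry": 0, "rz": 0},
    {"x": 0, "y": 0, "z": 0.6, "rx": 0, "ry": 0, "rz": 0},
    {"x": 0, "y": 0, "z": 0, "rx": 0, "ry": 0, "rz": 0},
    {"x": 0, "y": 0, "z": 0, "rx": 0, "ry": 0, "rz": 0}
  ]
}}

```text
time_s: 13.75
eef_pos: [0.5725, -0.1675, 0.131]
tool_rot: [0.363, 3.118, 0.005]
contact_force: [0.6, 0.1, -0.4]
width: 0.0701
```

```bash
python3 -c "
from h import *
h=VO+VR@[.0363,-.191]
todo([*h,.103],VY)"
```

```text
t 13.75 pos [ 0.5725 -0.1675  0.131 ] F [ 0.6  0.1 -0.4] w 0.0701 j [-0.29  0.43 -0.12  1.02  0.   -0.05]
shift units [ 0.08 -0.03  0.93] turn units [0.03 0.02 0.04]
```

Call:
{"name": "jog_arm", "arguments": {
  "rows": [
    {"x": 0.08, "y": -0.03, "z": 0.5, "rx": 0.03, "ry": 0.03, "rz": 0.04},
    {"x": 0, "y": 0, "z": 0.45, "rx": 0, "ry": 0, "rz": 0},
    {"x": 0, "y": 0, "z": 0, "rx": 0, "ry": 0, "rz": 0},
    {"x": 0, "y": 0, "z": 0, "rx": 0, "ry": 0, "rz": 0}
  ]
}}

```text
time_s: 14.15
eef_pos: [0.5736, -0.1682, 0.107]
tool_rot: [0.368, 3.113, -0.001]
contact_force: [0.4, 0.1, -0.5]
width: 0.0699
```

Call:
{"name": "jog_arm", "arguments": {
  "hand": 20,
  "rows": [
    {"x": 0, "y": 0, "z": 0, "rx": 0, "ry": 0, "rz": 0},
    {"x": 0, "y": 0, "z": 0, "rx": 0, "ry": 0, "rz": 0},
    {"x": 0, "y": 0, "z": 0, "rx": 0, "ry": 0, "rz": 0},
    {"x": 0, "y": 0, "z": 0, "rx": 0, "ry": 0, "rz": 0},
    {"x": 0, "y": 0, "z": 0, "rx": 0, "ry": 0, "rz": 0},
    {"x": 0, "y": 0, "z": 0, "rx": 0, "ry": 0, "rz": 0}
  ]
}}

```text
time_s: 14.75
eef_pos: [0.5755, -0.1683, 0.1104]
tool_rot: [0.367, 3.109, -0.001]
contact_force: [0.4, 0.9, -0.5]
width: 0.0251
```

```bash
cat >> h.py <<'E'
def crank(target,n):
    """print n rows (x,y,z,ry..) of equal arc from the present handle angle to target, in jog units"""
    s=bot.get_state();p=VR.T@(s['eef_pos'][:2]-VO)-[0,-.15];a=np.arctan2(-p[1],p[0])%(2*np.pi)
    q=a+(target-a)*np.arange(n+1)/n;C=.055*np.array([np.cos(q),-np.sin(q)]).T
    D=np.diff(C,axis=0);D[0]+=C[0]-p
    print('t',s['time_s'],'vise',(p*1e3).round(1),'r',np.hypot(*p).round(4),'angle',a.round(3),'z',s['eef_pos'][2].round(4),'F',np.round(s['contact_force'],1),'w',s['width'].round(4),'j',s['joint_pos'].round(2))
    R=Ro.from_rotvec(s['tool_rot']);G=Ro.from_matrix(np.array([[-VR[0,0],-VR[1,0],0],[-VR[1,0],VR[0,0],0],[0,0,-1.]]))
    print('turn units',((R.inv()*G).as_rotvec()/.1).round(2));print([(-round(x/.03,2),round(y/.03,2)) for x,y in D])
E
python3 -c "
from h import *
crank(2.4,9)"
```

```text
Traceback (most recent call last):
  File "h.py", line 25, in crank
    print('t',s['time_s'],'vise',(p*1e3).round(1),'r',np.hypot(*p).round(4),'angle',a.round(3),'z',s['eef_pos'][2].round(4),'F',np.round(s['contact_force'],1),'w',s['width'].round(4),'j',s['joint_pos'].round(2))
                                                                                                                                                                   ^^^^^^^^^^^^^^^^
AttributeError: 'float' object has no attribute 'round'
```

```bash
sed -i "s/s\['width'\].round(4)/round(s['width'],4)/;s/s\['joint_pos'\].round(2)/np.round(s['joint_pos'],2)/" h.py; python3 -c "
from h import *
crank(2.0,9)"
```

```text
t 14.75 vise [ 41.8 -40.1] r 0.0579 angle 0.764 z 0.1104 F [ 0.4  0.9 -0.5] w 0.0251 j [-0.29  0.44 -0.16  0.96  0.   -0.05]
turn units [0.01 0.12 0.01]
[(np.float64(0.26), np.float64(-0.1)), (np.float64(0.21), np.float64(-0.14)), (np.float64(0.23), np.float64(-0.11)), (np.float64(0.24), np.float64(-0.08)), (np.float64(0.25), np.float64(-0.05)), (np.float64(0.25), np.float64(-0.01)), (np.float64(0.25), np.float64(0.02)), (np.float64(0.25), np.float64(0.06)), (np.float64(0.24), np.float64(0.09))]
```

Call:
{"name": "jog_arm", "arguments": {
  "rows": [
    {"x": 0.22, "y": -0.1, "z": 0.05, "rx": 0, "ry": 0.05, "rz": 0},
    {"x": 0.25, "y": -0.16, "z": 0.05, "rx": 0, "ry": 0.05, "rz": 0},
    {"x": 0.28, "y": -0.13, "z": 0.05, "rx": 0, "ry": 0.02, "rz": 0},
    {"x": 0.3, "y": -0.08, "z": 0.03, "rx": 0, "ry": 0, "rz": 0},
    {"x": 0.3, "y": -0.04, "z": 0.03, "rx": 0, "ry": 0, "rz": 0},
    {"x": 0.3, "y": 0, "z": 0.03, "rx": 0, "ry": 0, "rz": 0}
  ]
}}

```text
time_s: 15.35
eef_pos: [0.5421, -0.1745, 0.1105]
tool_rot: [0.359, 3.081, 0.002]
contact_force: [4.8, -1.9, 0.2]
width: 0.0248
```

```bash
python3 -c "
from h import *
crank(3.6,10)"
```

```text
t 15.35 vise [ 10.7 -53.9] r 0.055 angle 1.374 z 0.1105 F [ 4.8 -1.9  0.2] w 0.0248 j [-0.32  0.37 -0.27  0.89  0.01 -0.08]
turn units [0.06 0.39 0.04]
[(np.float64(0.41), np.float64(-0.04)), (np.float64(0.4), np.float64(0.06)), (np.float64(0.38), np.float64(0.14)), (np.float64(0.34), np.float64(0.22)), (np.float64(0.28), np.float64(0.29)), (np.float64(0.21), np.float64(0.35)), (np.float64(0.13), np.float64(0.39)), (np.float64(0.04), np.float64(0.41)), (np.float64(-0.05), np.float64(0.4)), (np.float64(-0.14), np.float64(0.38))]
```

Call:
{"name": "jog_arm", "arguments": {
  "rows": [
    {"x": 0.45, "y": -0.05, "z": 0.03, "rx": 0, "ry": 0.1, "rz": 0},
    {"x": 0.45, "y": 0.03, "z": 0.03, "rx": 0, "ry": 0.1, "rz": 0},
    {"x": 0.44, "y": 0.11, "z": 0.03, "rx": 0, "ry": 0.1, "rz": 0},
    {"x": 0.41, "y": 0.19, "z": 0.03, "rx": 0, "ry": 0.1, "rz": 0},
    {"x": 0.37, "y": 0.26, "z": 0.03, "rx": 0, "ry": 0.1, "rz": 0},
    {"x": 0.32, "y": 0.32, "z": 0.03, "rx": 0, "ry": 0.05, "rz": 0},
    {"x": 0.25, "y": 0.37, "z": 0.03, "rx": 0, "ry": 0.05, "rz": 0}
  ]
}}

```text
time_s: 16.05
eef_pos: [0.4951, -0.129, 0.1105]
tool_rot: [0.363, 3.089, -0.007]
contact_force: [3.7, -6.7, -0.5]
width: 0.0252
```

```bash
python3 -c "
from h import *
crank(3.6,10)"
```

```text
t 16.05 vise [-45.6 -20.6] r 0.05 angle 2.716 z 0.1105 F [ 3.7 -6.7 -0.5] w 0.0252 j [-0.25  0.29 -0.4   0.85  0.   -0.02]
turn units [-0.01  0.31  0.02]
[(np.float64(0.21), np.float64(0.08)), (np.float64(0.05), np.float64(0.16)), (np.float64(0.03), np.float64(0.16)), (np.float64(0.02), np.float64(0.16)), (np.float64(0.0), np.float64(0.16)), (np.float64(-0.01), np.float64(0.16)), (np.float64(-0.02), np.float64(0.16)), (np.float64(-0.04), np.float64(0.16)), (np.float64(-0.05), np.float64(0.15)), (np.float64(-0.07), np.float64(0.15))]
```

Call:
{"name": "jog_arm", "arguments": {
  "rows": [
    {"x": 0.18, "y": 0.43, "z": 0.03, "rx": 0, "ry": 0.1, "rz": 0},
    {"x": 0.06, "y": 0.45, "z": 0.03, "rx": 0, "ry": 0.1, "rz": 0},
    {"x": -0.02, "y": 0.45, "z": 0.03, "rx": 0, "ry": 0.1, "rz": 0},
    {"x": -0.11, "y": 0.44, "z": 0.03, "rx": 0, "ry": 0.05, "rz": 0},
    {"x": -0.19, "y": 0.41, "z": 0.03, "rx": 0, "ry": 0.05, "rz": 0},
    {"x": -0.26, "y": 0.37, "z": 0.03, "rx": 0, "ry": 0.05, "rz": 0},
    {"x": -0.33, "y": 0.31, "z": 0.03, "rx": 0, "ry": 0.05, "rz": 0}
  ]
}}

```text
time_s: 16.75
eef_pos: [0.5332, -0.067, 0.1099]
tool_rot: [-0.382, -3.105, 0.061]
contact_force: [-5.0, -7.2, 9.0]
width: 0.0252
```

```bash
python3 -c "
from h import *
crank(3.6,1)"
```

```text
t 16.75 vise [-23.   48.5] r 0.0537 angle 4.269 z 0.1099 F [-5.  -7.2  9. ] w 0.0252 j [-0.1   0.36 -0.29  0.93 -0.04  0.14]
turn units [-0.4  -0.08 -0.09]
[(np.float64(0.88), np.float64(-0.81))]
```

Call:
{"name": "jog_arm", "arguments": {
  "rows": [
    {"x": -0.42, "y": 0.16, "z": 0, "rx": -0.1, "ry": 0, "rz": -0.03},
    {"x": -0.44, "y": 0.07, "z": 0, "rx": -0.1, "ry": 0, "rz": -0.03},
    {"x": -0.45, "y": -0.02, "z": 0, "rx": -0.1, "ry": -0.03, "rz": -0.03},
    {"x": -0.44, "y": -0.11, "z": 0, "rx": -0.05, "ry": -0.03, "rz": 0},
    {"x": -0.41, "y": -0.19, "z": 0, "rx": 0, "ry": -0.03, "rz": 0},
    {"x": -0.36, "y": -0.27, "z": 0, "rx": 0, "ry": -0.03, "rz": 0},
    {"x": -0.3, "y": -0.34, "z": 0, "rx": 0, "ry": -0.03, "rz": 0}
  ]
}}

```text
time_s: 17.45
eef_pos: [0.5978, -0.0951, 0.1102]
tool_rot: [-0.356, -3.101, -0.03]
contact_force: [-0.7, 6.9, 2.8]
width: 0.0251
```

```bash
python3 -c "
from h import *
crank(3.6,1)"
```

```text
t 17.45 vise [46.4 36.3] r 0.0589 angle 5.619 z 0.1102 F [-0.7  6.9  2.8] w 0.0251 j [-0.17  0.47 -0.1   1.02  0.02  0.06]
turn units [ 0.17 -0.22  0.08]
[(np.float64(3.19), np.float64(-0.4))]
```

Call:
{"name": "jog_arm", "arguments": {
  "rows": [
    {"x": -0.22, "y": -0.38, "z": 0, "rx": 0.05, "ry": -0.05, "rz": 0.02},
    {"x": -0.14, "y": -0.42, "z": 0, "rx": 0.05, "ry": -0.05, "rz": 0.02},
    {"x": -0.06, "y": -0.44, "z": 0.02, "rx": 0.03, "ry": -0.03, "rz": 0.02},
    {"x": 0.02, "y": -0.45, "z": 0.02, "rx": 0, "ry": 0, "rz": 0},
    {"x": 0.1, "y": -0.44, "z": 0.02, "rx": 0, "ry": 0, "rz": 0},
    {"x": 0.17, "y": -0.42, "z": 0.02, "rx": 0, "ry": 0, "rz": 0},
    {"x": 0.25, "y": -0.38, "z": 0.02, "rx": 0, "ry": 0, "rz": 0}
  ]
}}

```text
time_s: 18.15
eef_pos: [0.5796, -0.166, 0.11]
tool_rot: [0.35, 3.119, 0.06]
contact_force: [1.8, 9.9, 3.9]
width: 0.0249
```

```bash
python3 -c "
from h import *
crank(3.6,1)"
```

```text
t 18.15 vise [ 45.2 -36.9] r 0.0584 angle 0.684 z 0.11 F [1.8 9.9 3.9] w 0.0249 j [-0.3   0.46 -0.13  0.99  0.04 -0.08]
turn units [ 0.38 -0.03  0.13]
[(np.float64(3.15), np.float64(2.04))]
```

Call:
{"name": "jog_arm", "arguments": {
  "rows": [
    {"x": 0.34, "y": -0.32, "z": 0.02, "rx": 0.1, "ry": 0, "rz": 0.04},
    {"x": 0.38, "y": -0.25, "z": 0.02, "rx": 0.1, "ry": 0, "rz": 0.04},
    {"x": 0.41, "y": -0.18, "z": 0.02, "rx": 0.1, "ry": 0.05, "rz": 0.04},
    {"x": 0.44, "y": -0.1, "z": 0.02, "rx": 0.05, "ry": 0.05, "rz": 0},
    {"x": 0.45, "y": -0.01, "z": 0.02, "rx": 0, "ry": 0.05, "rz": 0}
  ]
}}

```text
time_s: 18.65
eef_pos: [0.5268, -0.1705, 0.1103]
tool_rot: [0.359, 3.11, 0.04]
contact_force: [8.4, 3.3, -4.8]
width: 0.0248
```

```bash
python3 -c "
from h import *
crank(3.6,1)
b=bot.get_image('side')['color'][130:280,250:410]
cv2.imwrite('pics/c1.png',cv2.resize(b,(640,600),interpolation=2)[:,:,::-1])"
```

```text
t 18.65 vise [ -5.  -53.6] r 0.0538 angle 1.664 z 0.1103 F [ 8.4  3.3 -4.8] w 0.0248 j [-0.33  0.37 -0.27  0.92  0.03 -0.1 ]
turn units [0.26 0.08 0.06]
[(np.float64(1.48), np.float64(2.6))]
```

View pics/c1.png

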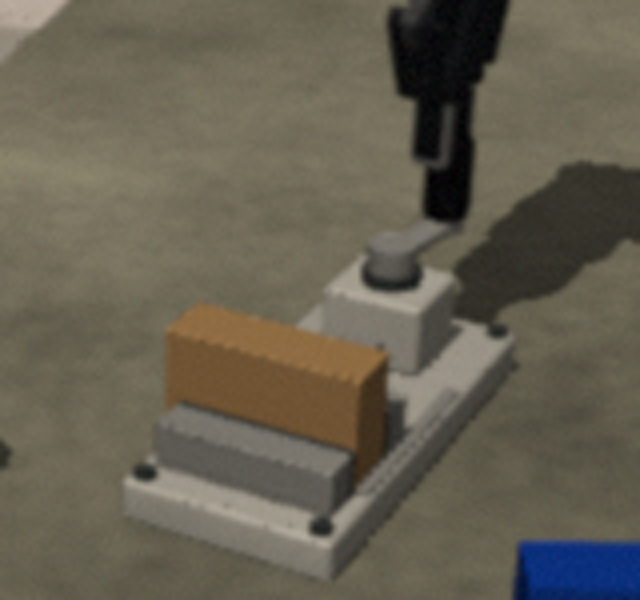

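The slab is upright between the jaws and the sliding jaw is right behind it, with the fingers holding the handle (440,160). Continuing in finer steps and watching the force.

Call:
{"name": "jog_arm", "arguments": {
  "rows": [
    {"x": 0.4, "y": 0.07, "z": 0.02, "rx": 0.05, "ry": 0.05, "rz": 0.02},
    {"x": 0.38, "y": 0.12, "z": 0.02, "rx": 0.05, "ry": 0.05, "rz": 0.02}
  ]
}}

```text
time_s: 18.9
eef_pos: [0.5108, -0.1596, 0.1104]
tool_rot: [0.364, 3.107, 0.028]
contact_force: [8.2, 0.0, -5.5]
width: 0.0252
```

Call:
{"name": "jog_arm", "arguments": {
  "rows": [
    {"x": 0.36, "y": 0.18, "z": 0.02, "rx": 0.05, "ry": 0.05, "rz": 0.02}
  ]
}}

```text
time_s: 19.0
eef_pos: [0.5051, -0.1532, 0.1104]
tool_rot: [0.367, 3.105, 0.017]
contact_force: [9.1, -3.4, -7.3]
width: 0.0251
```

```bash
python3 -c "
from h import *
crank(3.6,1)"
```

```text
t 19.0 vise [-30.2 -41.9] r 0.0516 angle 2.195 z 0.1104 F [ 9.1 -3.4 -7.3] w 0.0251 j [-0.3   0.33 -0.34  0.89  0.01 -0.07]
turn units [0.13 0.13 0.01]
[(np.float64(0.64), np.float64(2.21))]
```

Call:
{"name": "jog_arm", "arguments": {
  "rows": [
    {"x": 0.34, "y": 0.25, "z": 0, "rx": 0.03, "ry": 0.05, "rz": 0}
  ]
}}

```text
time_s: 19.1
eef_pos: [0.5023, -0.1486, 0.1109]
tool_rot: [0.368, 3.099, -0.003]
contact_force: [15.4, -18.3, -20.9]
width: 0.0246
```

Call:
{"name": "jog_arm", "arguments": {
  "rows": [
    {"x": 0.31, "y": 0.29, "z": 0, "rx": 0.03, "ry": 0.05, "rz": 0}
  ]
}}

```text
time_s: 19.2
eef_pos: [0.5013, -0.1463, 0.1111]
tool_rot: [0.372, 3.091, -0.034]
contact_force: [14.1, -26.5, -22.1]
width: 0.0247
```

```bash
python3 -c "
from h import *
crank(3.6,1)"
```

```text
t 19.2 vise [-35.5 -36.1] r 0.0506 angle 2.347 z 0.1111 F [ 14.1 -26.5 -22.1] w 0.0247 j [-0.27  0.3  -0.37  0.86 -0.02 -0.03]
turn units [-0.19  0.3  -0.03]
[(np.float64(0.46), np.float64(2.01))]
```

Call:
{"name": "jog_arm", "arguments": {
  "rows": [
    {"x": 0.35, "y": 0.33, "z": 0.05, "rx": 0, "ry": 0.05, "rz": 0},
    {"x": 0.35, "y": 0.36, "z": 0.05, "rx": 0, "ry": 0.05, "rz": 0}
  ]
}}

```text
time_s: 19.4
eef_pos: [0.5008, -0.1447, 0.1111]
tool_rot: [0.385, 3.066, -0.107]
contact_force: [9.3, -33.9, -9.3]
width: 0.0246
```

```bash
python3 -c "
from h import *
crank(3.6,1)"
```

```text
t 19.4 vise [-36.3 -34.6] r 0.0501 angle 2.381 z 0.1111 F [  9.3 -33.9  -9.3] w 0.0246 j [-0.24  0.28 -0.41  0.82 -0.06  0.01]
turn units [-0.63  0.57 -0.14]
[(np.float64(0.43), np.float64(1.96))]
```

Call:
{"name": "jog_arm", "arguments": {
  "rows": [
    {"x": 0.35, "y": 0.36, "z": 0, "rx": -0.3, "ry": 0.3, "rz": -0.1},
    {"x": 0.38, "y": 0.4, "z": 0, "rx": -0.3, "ry": 0.3, "rz": -0.05}
  ]
}}

```text
time_s: 19.6
eef_pos: [0.4994, -0.1426, 0.1113]
tool_rot: [0.382, 3.09, -0.084]
contact_force: [15.4, -38.5, -23.8]
width: 0.0252
```

```bash
python3 -c "
from h import *
crank(3.6,1)"
```

```text
t 19.6 vise [-38.2 -32.9] r 0.0504 angle 2.431 z 0.1113 F [ 15.4 -38.5 -23.8] w 0.0252 j [-0.25  0.3  -0.38  0.86 -0.05 -0.  ]
turn units [-0.51  0.33 -0.1 ]
[(np.float64(0.37), np.float64(1.91))]
```

About 0.23 rad past contact and roughly 40 N on the handle, so it is firm. I'll relax the arm, open the fingers and retreat upward.

Call:
{"name": "jog_arm", "arguments": {
  "hand": 75,
  "rows": [
    {"x": 0, "y": 0, "z": 0, "rx": 0, "ry": 0, "rz": 0},
    {"x": 0, "y": 0, "z": 0, "rx": 0, "ry": 0, "rz": 0},
    {"x": 0, "y": 0, "z": 0, "rx": 0, "ry": 0, "rz": 0},
    {"x": 0, "y": 0, "z": 0, "rx": 0, "ry": 0, "rz": 0},
    {"x": 0, "y": 0, "z": 0, "rx": 0, "ry": 0, "rz": 0},
    {"x": 0, "y": 0, "z": 0, "rx": 0, "ry": 0, "rz": 0}
  ]
}}

```text
time_s: 20.2
eef_pos: [0.4977, -0.1491, 0.1103]
tool_rot: [0.39, 3.091, -0.101]
contact_force: [-0.2, 0.6, -0.0]
width: 0.0751
```

Call:
{"name": "jog_arm", "arguments": {
  "rows": [
    {"x": 0, "y": 0, "z": -0.6, "rx": -0.2, "ry": 0.2, "rz": 0},
    {"x": 0, "y": 0, "z": -1, "rx": 0, "ry": 0, "rz": 0},
    {"x": 0, "y": 0, "z": -1, "rx": 0, "ry": 0, "rz": 0},
    {"x": 0, "y": 0, "z": -1, "rx": 0, "ry": 0, "rz": 0},
    {"x": 0, "y": 0, "z": -1, "rx": 0, "ry": 0, "rz": 0},
    {"x": 0, "y": 0, "z": 0, "rx": 0, "ry": 0, "rz": 0},
    {"x": 0, "y": 0, "z": 0, "rx": 0, "ry": 0, "rz": 0}
  ]
}}

```text
time_s: 20.9
eef_pos: [0.495, -0.139, 0.2527]
tool_rot: [0.386, 3.114, -0.062]
contact_force: [0.6, -0.1, -0.2]
width: 0.0752
```

```bash
python3 - <<'E'
from h import *
crank(3.6,1)
w,s,t=[bot.get_image(n) for n in('wrist','side','top')]
hsv=cv2.cvtColor(w['color'],cv2.COLOR_RGB2HSV);m=((hsv[...,0]<19)&(hsv[...,1]>80)&(hsv[...,2]>120)).astype('uint8')
n,l,st,ce=cv2.connectedComponentsWithStats(m);i=1+st[1:,4].argmax();k,_=cv2.findContours((l==i).astype('uint8'),0,1)
b=cv2.boxPoints(cv2.minAreaRect(max(k,key=len)));print('slab top vise mm',[v(ray(w,p,.089)).tolist() for p in b])
a=cv2.resize(w['color'],(480,360));c=cv2.resize(s['color'][130:290,250:390],(315,360))
cv2.imwrite('pics/e1.png',np.hstack([a,c])[:,:,::-1])
E
```

```text
t 20.9 vise [-43.4 -30.4] r 0.053 angle 2.529 z 0.2527 F [ 0.6 -0.1 -0.2] w 0.0752 j [-0.25  0.22 -0.1   1.24 -0.04 -0.  ]
turn units [-0.39  0.07 -0.11]
[(np.float64(0.2), np.float64(1.83))]
slab top vise mm [[58.4, -37.0], [-55.3, -36.5], [-50.0, -1.1], [64.4, 2.3]]
```

View pics/e1.png

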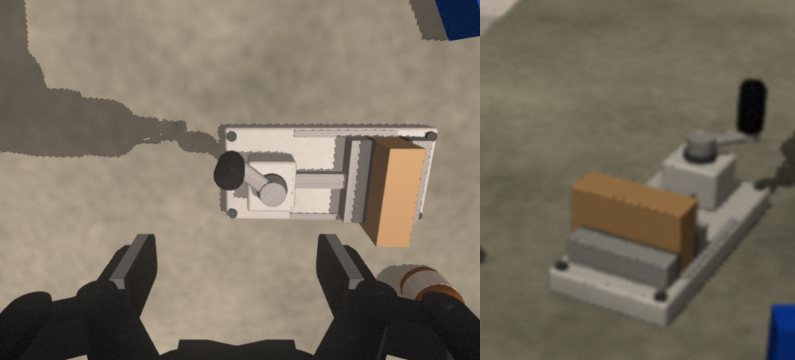

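The slab's far face sits at y≈−37 mm and its near face at about −1 mm, so it is against the fixed jaw, upright, and centred at x≈+4 mm. The handle at (230,170) is released and the arm is clear.

```bash
python3 -c "
from rig import bot
bot.sign_off();print(bot.get_state()['time_s'])"
```

```text
the job is handed in; nothing more can be done
the job is handed in; nothing more can be done
```

I stood the tan slab on the vise bed between the open jaws and let go of it. I then gripped the handle and cranked it clockwise from about 0.84 to 8.7 rad, released it and backed the arm off. The job is handed in at about 21 s; the interface reports no verdict.

**Last checks:**
- **Position:** the slab's top spans y ≈ −37 to −1 mm in the vise frame, so it is against the fixed jaw. It is centred at x ≈ +4 mm and looks upright and flat on the bed.
- **Clamping:** the handle force rose from about 9 N to about 40 N over the last 0.23 rad after contact. The force on the slab itself could not be read directly.
- **Robot:** wrist force is about 0, the fingers are open and nothing is touched.

**What disagreed or failed:**
- **Fingertip height:** the fingertips lie nearly level with the reported TCP, not 25 mm ahead as stated. The first grasp closed just above the slab's top without moving it, and the second, about 27 mm lower, held.
- **Lowering onto the bed:** the wrist load stayed near 7 N, so the force gave no sign of touchdown. I judged the slab to be on the bed from the height, which stopped falling, and from the side view.
- **Slab angle:** the last fitted outline had one corner at y = +2.3 mm and a length edge about 0.03 rad off. I took this as perspective in the outline, because the opposite long edge lay along the jaws.
- **Bystanders:** I kept the arm away from the jar, dish and core but did not measure them again at the end.

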